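Set up the sample mixer for a run

ROBOT

A 6-joint arm with a two-finger parallel gripper is mounted at the origin on the work surface. World frame = base frame: x ahead of the robot, y to its left, z up, the work surface at z = 0. Lengths are in mm, angles in rad, forces in N, time in s.
With the tool pointing down it reaches from about 275 to 750 mm from the base axis. Payload 10.2 kg.
Tool frame: the origin (TCP) lies midway between the tips of the shut fingers; the grasp point (between the pads) lies 19 mm behind it; z points along the fingers, y is the line along which they close (so a half turn about z gives the same grasp; the last joint's range is limited). The gripper opens to 85 mm and grips with 20 to 120 N. Pads are 22 mm wide; open, the fingers measure 114 mm over their backs; the gripper's body (76 mm by 85 mm) begins 54 mm behind the grasp point. The pads swing forward as they close: fully open they stand 13 mm farther back than shut.
Start: joints at [1.071, 0.313, 1.498, -0, 1.331, -0.223], TCP at [143.484, 505.018, 231.294] pointing down, gripper open.
Joint ranges: [-2.94, 2.94], [-0.97, 2.17], [0.19, 2.56], [-1.23, 4.37], [0.02, 3.11], [-2.88, 2.88]. Speed limits (rad/s): [2.39, 2.39, 3.01, 3.14, 3.14, 3.14].

INTERFACE

Orientations are given as a unit quaternion [w, x, y, z].
In Python, from rig import ctrl, capture, camera_info gives the robot as it stands.
- The arm moves only by the tool apply_moves, never from a script. Its argument "targets" is a list of rows, each a list of 3 entries, a list of its own where there are three numbers: the finger opening in mm, from 0 to 85.4, then the shift along the world's x, y, z in mm, then the turn, a rotation vector about the world's x, y, z in degrees. In form: [[grip, [dx, dy, dz], [rx, ry, rz]], ...]. A call has 1 to 20 rows; each row is the pose to reach, as a shift and turn from the pose commanded when the call began; what a row does not reach only later rows make up. A row lasts 1/10 s, in which the tool goes at most 50 mm and 8.59 degrees, less where a joint would pass 70% of its speed; a pose out of reach is approached as far as the arm can. A call with a gripper value outside its range is refused whole. The fingers move at their own pace and stop on an object; "squeeze" is the grip in N (left out, the last holds). Time passes only in rows, so rows that repeat a pose let the fingers close. It gives the time, the measured TCP pose, the force, the opening and the grip force at its end, in the units of the state.
- ctrl.sense(): the state, without advancing time (a new reading comes with each control period).
- capture(name): name is "scene" or "top" or "wrist"; returns (picture, depth): 420x560x3 uint8, blue, green, red; 420x560 float32, mm along the optical axis (not along the pixel's ray), 0 where there is no reading.
- camera_info(name): a dict with "vfov" (degrees; the focal length in pixels is half the picture's height over the tangent of half this angle, whatever the lens; pixels are square), "cx", "cy" (the principal point, pixels), "extrinsics" (4x4, takes a point from camera to world coordinates). Camera axes: x right, y down, z forward; pixel columns grow to the right and rows downward; lengths in mm; the calibration is good to about 2 mm. A picture is of the moment at which its call begins: read the wrist's pose just before it. camera_info takes no time and is no camera call; for the wrist camera it gives the pose at the moment of the call.
- ctrl.finish_job(): hands the job in; it is judged then, once.
The state is a dict: "time_s": time; "joints": joint angles; "dq": joint speeds; "tau": joint torques, N m; "eef_pos": TCP position; "ee_rot": TCP orientation; "force": force on the tool from outside, world axes, zero at the start; "wrist_torque": the same for the moment, N m; "grip_width": opening from 0.0 (shut) to 1.0 (fully open); "grip_force": force on a finger pad.
Only numpy, scipy, OpenCV 4.12 (cv2) and the standard library are available. Lean on these libraries where they do the work, as an engineer would, in place of code of your own. Each camera call takes 0.05 s, during which the arm holds its last target. There are 200 camera calls.

TASK

Set up the sample mixer: turn its selector to the stop mark (the single bar), lift the black dust cap off the drive shaft and put it in the grey tray, fit the rotor onto the square shaft until it sits fully home on the collar, then stand every sample jar upright in a well of the rotor. Leave the selector at stop until all jars are loaded; last of all turn it to the mark that has as many dots as there are jars (three or four). Leave the bottle, the tip box and the timer where they are.

Things in the scene. Friction and masses are not known exactly. Their poses are not given: they have to be found in the camera images.
- mixer: White bench mixer housing, 190 (x) x 320 (y) x 70 mm high, fixed. Origin: centre of its underside; flat deck at z = 70 mm. The selector stands on the deck at (0, -90) mm, the drive shaft at (0, +75) mm in its frame.
- selector (a joint): Selector angle (rad), growing clockwise seen from above; spring detents 0.5236 rad (30 degrees) apart, it snaps to the nearest when released. 0 = stop (one black bar on the deck), 0.524 = one dot, 1.047 = two (pointer to the mixer's -x, its front), 1.571 = three, 2.094 = four dots (radial rows). End stops just beyond; torque under 0.1 N m.
- selector_grip (a point): On the selector's axis, 34 mm above the deck, the height to grip: grey bar grip 46 mm long (along the point's x), 14 mm wide (y), its top 9 mm above this point; below it a round skirt 48 mm in diameter, top 23 mm below this point. Turns with the selector; the black pointer line and nose point to the point's -x.
- shaft: Fixed drive shaft on the mixer's deck: dark round collar 40 mm in diameter and 6 mm high, and from it a steel square shaft 16 x 16 mm (sides along its x and y) that ends 39 mm above the deck, the top 5 mm tapered. Origin on the deck, on the axis.
- shaft_seat (a point): Centre of the collar's top, 6 mm above the deck: where the rotor's underside rests when fully home; axes as the shaft's.
- cap: Loose black square dust cap, 31 x 31 mm, 50 mm high, open below (bore 21 mm square, 44 mm deep), 40 g. At the start it covers the shaft and stands on the collar. Origin: centre of its underside.
- tray: Fixed shallow grey open tray, 120 x 120 x 16 mm, walls 4 mm. Origin: centre of its underside.
- tray_in (a point): Centre of the tray's inner floor.
- rotor: Loose rotor, 250 g, flat on the bench. Hub 32 x 32 mm (sides along its x, y), 42 mm high, vertical through-bore 18 mm square; four arms (6 mm high) along +x, +y, -x, -y carry round wells (outer diameter 51, inner 45, rims 14 mm above the underside) centred 62 mm from the axis. Origin: centre of the underside. Grip the hub from above about 38 mm up. Alike every quarter turn.
- well0 (a point): Centre of the floor of the rotor's well on its +x arm, 4 mm above the rotor's underside; the well is 10 mm deep.
- well1 (a point): Centre of the floor of the rotor's well on its +y arm, 4 mm above the rotor's underside; the well is 10 mm deep.
- well2 (a point): Centre of the floor of the rotor's well on its -x arm, 4 mm above the rotor's underside; the well is 10 mm deep.
- well3 (a point): Centre of the floor of the rotor's well on its -y arm, 4 mm above the rotor's underside; the well is 10 mm deep.
- jarA: Closed amber sample jar with white lid, 40 mm in diameter, 44 mm high, 60 g, heavy-based; all jars are alike; None if absent in this run (three or four are present). Origin: centre of its underside; z up along the jar.
- jarB: Closed amber sample jar with white lid, 40 mm in diameter, 44 mm high, 60 g, heavy-based; all jars are alike; None if absent in this run (three or four are present). Origin: centre of its underside; z up along the jar.
- jarC: Closed amber sample jar with white lid, 40 mm in diameter, 44 mm high, 60 g, heavy-based; all jars are alike; None if absent in this run (three or four are present). Origin: centre of its underside; z up along the jar.
- jarD: Closed amber sample jar with white lid, 40 mm in diameter, 44 mm high, 60 g, heavy-based; all jars are alike; None if absent in this run (three or four are present). Origin: centre of its underside; z up along the jar.
- reagent: Bystander: white bottle, 60 mm in diameter, 130 mm high. Origin: centre of its underside.
- tipbox: Bystander: grey tip box 85 x 120 x 50 mm. Origin: centre of its underside.
- timer: Bystander: black round timer, 60 mm in diameter, 22 mm high. Origin: centre of its underside.
Not all that is in view belongs to the job. What is shaped like the jarC but red is not meant. What is shaped like the jarD but yellow is not meant.

How it is judged (in metres and radians):
On the way, in this order (a step that is already met when the one before it is completed fails the run):
1. the selector rests at the stop mark (value of joint selector between -0.13 and 0.13 rad), for 0.3 s.
2. the dust cap lies in the tray, let go, with the selector still at stop (all of step 1 and z of cap in the frame of tray_in between -0.004 and 0.045 m and linear speed of cap below 0.03 m/s and x of cap in the frame of tray_in between -0.05 and 0.05 m and y of cap in the frame of tray_in between -0.05 and 0.05 m and contact force between cap and the fingers below 0.1 N), for 0.2 s.
3. the rotor sits fully home on the shaft's collar, with the selector at stop (all of step 1 and horizontal distance between rotor and shaft_seat below 0.004 m and z of rotor in the frame of shaft_seat below 0.003 m and angle between rotor's own z axis and vertical below 0.08 rad and linear speed of rotor below 0.03 m/s), for 0.2 s.
4. every jar stands in a well of the seated rotor, with the selector at stop (all of step 3 and (distance between jarA and well0 below 0.009 m or distance between jarA and well1 below 0.009 m or distance between jarA and well2 below 0.009 m or distance between jarA and well3 below 0.009 m) and angle between each of jarA, jarB, jarC, jarD's own z axis and vertical below 0.15 rad and linear speed of each of jarA, jarB, jarC, jarD below 0.03 m/s and (distance between jarB and well0 below 0.009 m or distance between jarB and well1 below 0.009 m or distance between jarB and well2 below 0.009 m or distance between jarB and well3 below 0.009 m) and (distance between jarC and well0 below 0.009 m or distance between jarC and well1 below 0.009 m or distance between jarC and well2 below 0.009 m or distance between jarC and well3 below 0.009 m) and (distance between jarD and well0 below 0.009 m or distance between jarD and well1 below 0.009 m or distance between jarD and well2 below 0.009 m or distance between jarD and well3 below 0.009 m)), for 0.2 s.
5. the selector rests at the mark with as many dots as there are jars (value of joint selector between 1.441 and 2.224 rad and (value of joint selector above 1.964 rad or (height (world z) of jarA below -1 m and value of joint selector above 1.441 rad) or (height (world z) of jarB below -1 m and value of joint selector above 1.441 rad) or (height (world z) of jarC below -1 m and value of joint selector above 1.441 rad) or (height (world z) of jarD below -1 m and value of joint selector above 1.441 rad)) and (value of joint selector below 1.701 rad or height (world z) of jarA above -1 m) and (value of joint selector below 1.701 rad or height (world z) of jarB above -1 m) and (value of joint selector below 1.701 rad or height (world z) of jarC above -1 m) and (value of joint selector below 1.701 rad or height (world z) of jarD above -1 m)), for 0.2 s.
At the end, for the whole second after the job is handed in: Cap in the tray (within 50 mm of its centre in x and y); rotor within 3 mm of its seat in height, 4 mm sideways, level; every jar present upright on a well floor (within 9 mm of its centre); selector within 0.13 rad of the mark with as many dots as jars; all at rest, released (all of step 5 and z of cap in the frame of tray_in between -0.004 and 0.045 m and linear speed of each of cap, rotor, jarA, jarB, jarC, jarD below 0.03 m/s and x of cap in the frame of tray_in between -0.05 and 0.05 m and y of cap in the frame of tray_in between -0.05 and 0.05 m and contact force between cap and the fingers below 0.1 N and horizontal distance between rotor and shaft_seat below 0.004 m and z of rotor in the frame of shaft_seat below 0.003 m and angle between rotor's own z axis and vertical below 0.08 rad and (distance between jarA and well0 below 0.009 m or distance between jarA and well1 below 0.009 m or distance between jarA and well2 below 0.009 m or distance between jarA and well3 below 0.009 m) and angle between each of jarA, jarB, jarC, jarD's own z axis and vertical below 0.15 rad and (distance between jarB and well0 below 0.009 m or distance between jarB and well1 below 0.009 m or distance between jarB and well2 below 0.009 m or distance between jarB and well3 below 0.009 m) and (distance between jarC and well0 below 0.009 m or distance between jarC and well1 below 0.009 m or distance between jarC and well2 below 0.009 m or distance between jarC and well3 below 0.009 m) and (distance between jarD and well0 below 0.009 m or distance between jarD and well1 below 0.009 m or distance between jarD and well2 below 0.009 m or distance between jarD and well3 below 0.009 m)); the robot touches nothing.
It fails at once if the bottle is moved by more than 4 cm or tipped over (distance of reagent from where it was at the start of the episode above 0.04 m or angle between reagent's own z axis and vertical above 0.5 rad).
It fails at once if the tip box is moved by more than 4 cm or tipped over (distance of tipbox from where it was at the start of the episode above 0.04 m or angle between tipbox's own z axis and vertical above 0.5 rad).
It fails at once if the timer is moved by more than 4 cm or tipped over (distance of timer from where it was at the start of the episode above 0.04 m or angle between timer's own z axis and vertical above 0.5 rad).
Of jarA, jarB, jarC, jarD only 3 to 4 are there at a start; the rules pass over those that are not, and their reading is None.
At some moment in a run one of jarA, jarB, jarC, jarD, rotor may be knocked a few centimetres aside while the robot is not near it.
It also fails if it takes over 210 s, if anything falls off the work surface, if the arm or the gripper's body presses on something with over 40 N, if the wrist force passes 120 N, or if a joint passes its speed limit or range.

## Working session

There is one attempt and no reset: what is moved stays moved. The work goes in short steps, Python scripts to look and compute and a tool call to move; the robot and the scene stay as the last step left them, time stands still between calls to the robot, and variables do not carry over. Pictures are saved under pics/ and viewed, at most 14 in all, crops included, and the job is handed in when it is done.

Besides the shell and the picture viewer there is one more tool, called after "Emit:" by a JSON object that holds its "op" and its "data", one argument or row to a line. apply_moves: Moves the arm, as the interface text tells. Its arguments: {"type":"object","properties":{"targets":{"type":"array","items":{"type":"array"}},"squeeze":{"type":"number"}},"required":["targets"]}

```bash
mkdir -p pics; cat > h.py <<'E'
import numpy as np, cv2
from rig import ctrl, capture, camera_info
def snap(n):
    i=camera_info(n); im,d=capture(n); return im,d,i
def cloud(d,i):
    h,w=d.shape; f=h/2/np.tan(np.radians(i["vfov"])/2)
    v,u=np.mgrid[:h,:w]; P=np.stack([(u-i["cx"])*d/f,(v-i["cy"])*d/f,d,np.ones_like(d)],-1)
    W=(P@np.array(i["extrinsics"]).T)[...,:3]; W[d<=0]=np.nan; return W
E
python3 - <<'E'
from h import *
for n in("top","scene"):
    im,d,i=snap(n); cv2.imwrite(f"pics/{n}0.png",im); np.savez(f"{n}0.npz",im=im,W=cloud(d,i)); print(n,i)
print(ctrl.sense())
E
```

```text
top {'vfov': 49.07083116958097, 'cx': 289.9992342838109, 'cy': 207.95217941797438, 'extrinsics': array([[-9.75728051e-03, -9.95003371e-01,  9.93634048e-02,
         4.72858164e+02],
       [-9.99896648e-01,  8.65918989e-03, -1.14765486e-02,
        -7.92006396e+01],
       [ 1.05587980e-02, -9.94651153e-02, -9.94985026e-01,
         1.10873106e+03],
       [ 0.00000000e+00,  0.00000000e+00,  0.00000000e+00,
         1.00000000e+00]])}
scene {'vfov': 56.876277078425716, 'cx': 277.82198101987166, 'cy': 202.63099613775543, 'extrinsics': array([[-6.07783955e-01,  4.51003284e-01, -6.53601333e-01,
         1.10343457e+03],
       [ 7.94092168e-01,  3.49364706e-01, -4.97354935e-01,
         3.12698928e+02],
       [ 4.03652776e-03, -8.21304048e-01, -5.70476438e-01,
         5.71726897e+02],
       [ 0.00000000e+00,  0.00000000e+00,  0.00000000e+00,
         1.00000000e+00]])}
{'time_s': 0.1, 'joints': array([ 1.07060746e+00,  3.13338583e-01,  1.49832443e+00, -4.78137459e-06,
        1.33106789e+00, -2.23414773e-01]), 'dq': array([ 1.19079781e-03, -8.05371304e-05, -2.59116439e-03,  1.85436329e-03,
        1.13058744e-04, -5.59556285e-04]), 'tau': array([ 4.38685543e-03, -4.12894249e+01, -2.60145611e+01,  3.14731528e-05,
        2.97535036e-03,  4.77364281e-06]), 'eef_pos': array([143.36321315, 504.80252828, 230.83451131]), 'ee_rot': array([-1.99276941e-04,  1.37945174e-01,  9.90439703e-01, -5.33105080e-04]), 'force': array([ 0.6799671 , -0.39354601,  0.14624408]), 'wrist_torque': array([ 0.00148576,  0.00930268, -0.00080121]), 'grip_force': 0.0, 'grip_width': 0.9977786997216824}
```

View pics/top0.png

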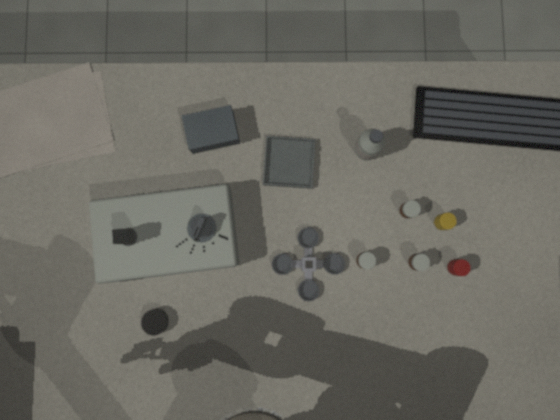

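View pics/scene0.png

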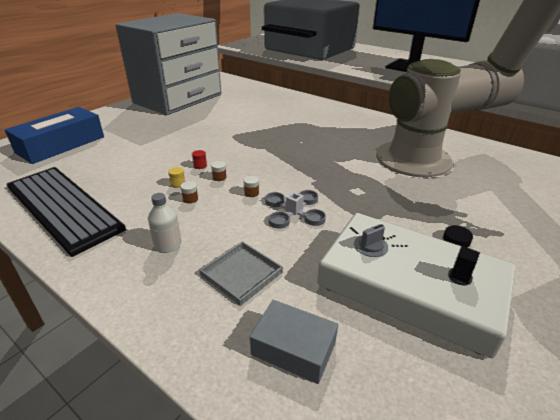

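The top view shows the mixer at (165,232), with the selector at (202,228) and the cap at (125,236). The tray is at (289,161) and the rotor at (309,264). Jar candidates are the white-lidded (411,209), (367,260) and (420,261), plus yellow (446,221) and red (459,267). The three white-lidded amber jars fit the description; yellow and red are decoys. Next I'll measure and confirm in an enlarged crop.

```bash
python3 - <<'E'
from h import *
z=np.load("top0.npz"); im,W=z["im"],z["W"]; Z=W[...,2]
print("table z",np.nanmedian(Z[300:340,480:540]))
def rect(m,name):
    p=W[m][:,:2].astype(np.float32); print(name,len(p),cv2.minAreaRect(p),p.mean(0),Z[m].mean())
def box(u0,v0,u1,v1,a,b):
    m=np.zeros(Z.shape,bool); m[v0:v1,u0:u1]=True; return m&(Z>a)&(Z<b)
rect(box(80,175,250,290,64,76),"deck")
rect(box(105,220,150,255,108,140),"cap")
rect(box(180,205,225,250,98,125),"grip")
rect(box(180,205,225,250,77,92),"skirt")
rect(box(255,125,325,195,9,22),"tray")
rect(box(290,245,330,285,30,50),"hub")
rect(box(265,220,355,305,9,20),"wells")
for n,(u,v) in dict(j1=(411,209),j2=(367,260),j3=(420,261),yel=(446,221),red=(459,267)).items(): rect(box(u-14,v-14,u+14,v+14,36,52),n)
rect(box(355,120,390,160,20,150),"bottle");rect(box(175,95,245,160,42,58),"tipbox");rect(box(135,300,175,340,12,30),"timer")
a=cv2.resize(im[195:285,80:240],None,fx=3.5,fy=3.5,interpolation=2); s=np.load("scene0.npz")["im"][140:215,150:270]; s=cv2.resize(s,(560,350),interpolation=2)
cv2.imwrite("pics/crop.png",np.clip(np.vstack([a[:250],s])*1.5,0,255).astype(np.uint8)); 
E
```

```text
table z 0.29164709715792014
deck 10943 ((524.7123413085938, 198.84872436523438), (189.6195526123047, 319.1329650878906), 6.677109241485596) [523.3147  198.86148] 70.33396497148301
cap 259 ((515.95703125, 273.8995056152344), (31.122406005859375, 32.888214111328125), 4.66943883895874) [515.63806 271.42847] 124.78549196914179
grip 160 ((534.8793334960938, 109.7199935913086), (14.092092514038086, 45.48969268798828), 66.89704895019531) [534.48334 108.87003] 111.73770754155939
skirt 208 ((519.3585205078125, 108.21659851074219), (77.2530517578125, 50.72658157348633), 13.187814712524414) [531.767   107.10944] 81.51746177528854
tray 384 ((696.4400634765625, -88.56391143798828), (119.8038558959961, 120.94731140136719), 85.42871856689453) [696.7344  -88.55114] 15.045764904974929
hub 151 ((450.3887023925781, -131.88003540039062), (32.201847076416016, 29.968698501586914), 89.5926742553711) [ 450.35095 -131.62083] 41.55530044764044
wells 375 ((450.12457275390625, -132.0552520751953), (136.81719970703125, 137.34906005859375), 44.39494323730469) [ 448.96683 -131.54453] 13.64635203739706
j1 240 ((576
[... 500 characters left out ...]
345703, 37.61769104003906), 89.37495422363281) [ 547.6488  -456.04364] 43.70546138759632
red 250 ((438.9671630859375, -483.73065185546875), (38.5126953125, 36.829524993896484), 88.65383911132812) [ 439.02252 -483.25626] 43.68687407119585
bottle 690 ((727.3096923828125, -276.9115295410156), (58.83740997314453, 56.652496337890625), 47.1292724609375) [ 720.68353 -271.614  ] 89.16406326914333
tipbox 1837 ((773.3067016601562, 97.46623229980469), (86.5629653930664, 120.28929138183594), 12.01337718963623) [771.9347    96.759384] 50.009184144193306
timer 550 ((320.6036376953125, 226.76715087890625), (57.25155258178711, 59.04110336303711), 0.05287754908204079) [320.75455 226.20343] 22.405015937490546
```

View pics/crop.png

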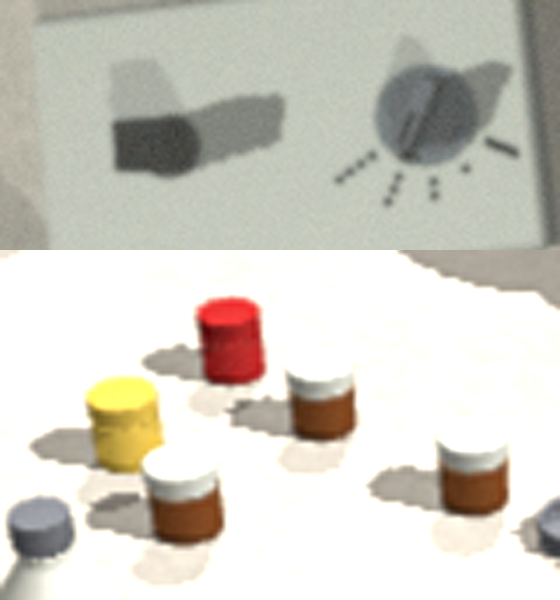

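Confirmed: the three jars have white lids and amber bodies. The pointer is at yaw 157°, which is the three-dot mark, so stop is +90° (counter-clockwise) from here. There are three jars, so the final mark is three dots. I'll move over the selector.

Emit:
{"op": "apply_moves", "data": {
  "targets": [
    [85,[392,-395,-10],[0,0,-7]],
    [85,[392,-395,-10],[0,0,-7]],
    [85,[392,-395,-10],[0,0,-7]],
    [85,[392,-395,-10],[0,0,-7]],
    [85,[392,-395,-10],[0,0,-7]],
    [85,[392,-395,-10],[0,0,-7]],
    [85,[392,-395,-10],[0,0,-7]],
    [85,[392,-395,-10],[0,0,-7]],
    [85,[392,-395,-10],[0,0,-7]],
    [85,[392,-395,-10],[0,0,-7]],
    [85,[392,-395,-10],[0,0,-7]],
    [85,[392,-395,-10],[0,0,-7]],
    [85,[392,-395,-10],[0,0,-7]],
    [85,[392,-395,-10],[0,0,-7]],
    [85,[392,-395,-10],[0,0,-7]],
    [85,[392,-395,-10],[0,0,-7]]
  ],
  "squeeze": 40
}}

```text
time_s: 1.7
eef_pos: [534.9, 111.0, 221.6]
ee_rot: [0.0, 0.197, 0.98, 0.0]
force: [-0.0, -0.4, -0.5]
grip_width: 0.998
grip_force: 0.0
```

```bash
cat >> h.py <<'E'
def yaw_y(q):  # yaw (deg) of the closing line
    from scipy.spatial.transform import Rotation as R
    y=R.from_quat([q[1],q[2],q[3],q[0]]).as_matrix()[:,1]; return np.degrees(np.arctan2(y[1],y[0]))
def st():
    s=ctrl.sense(); print("t %.2f"%s["time_s"],"tcp",s["eef_pos"].round(1),"yawY %.1f"%yaw_y(s["ee_rot"]),"F",s["force"].round(1),"w %.1f"%(s["grip_width"]*85.4),"gf %.1f"%s["grip_force"],"j6 %.2f"%s["joints"][5]); return s
def rect(W,x,y,r,a,b,name=""):
    m=(np.hypot(W[...,0]-x,W[...,1]-y)<r)&(W[...,2]>a)&(W[...,2]<b)
    if m.sum()<20: print(name,"few",m.sum()); return
    p=W[m][:,:2].astype(np.float32); (c,s,t)=cv2.minAreaRect(p)
    print(name,m.sum(),"c",np.round(c,1),"size",np.round(s,1),"ang %.1f"%t,"z %.1f"%np.median(W[m][:,2])); return p
E
python3 - <<'E'
from h import *
s=st(); im,d,i=snap("wrist"); W=cloud(d,i); cv2.imwrite("pics/w1.png",im); np.savez("w1.npz",im=im,W=W)
print(np.nanmin(W.reshape(-1,3),0),np.nanmax(W.reshape(-1,3),0))
rect(W,535,110,45,105,120,"grip");rect(W,535,110,40,77,92,"skirt");rect(W,516,273,40,118,132,"cap")
E
```

```text
t 1.70 tcp [534.9 111.  221.6] yawY 67.2 F [-0.  -0.4 -0.5] w 85.2 gf 0.0 j6 -1.18
[ 300.90975498 -262.95354019   -4.30973781] [843.09471773 363.88098254 309.07354725]
grip 1258 c [534.5 108.6] size [14.  45.5] ang 66.7 z 111.6
skirt 1815 c [533.8 108. ] size [49.6 47.7] ang 18.4 z 79.8
cap 3182 c [516.1 272.4] size [31.7 32.8] ang 4.2 z 124.8
```

View pics/w1.png

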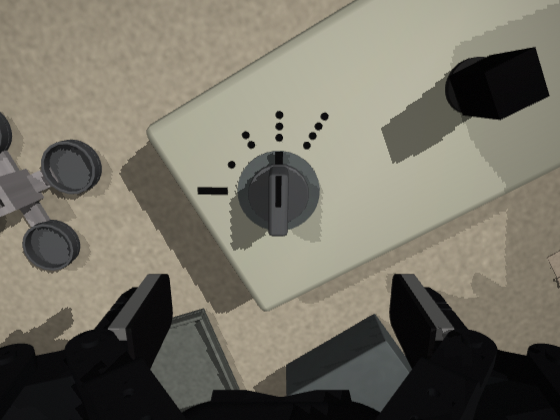

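The wrist view shows the pointer at the three-dot row, pixel (279,158), with the bar mark at (212,190). The selector axis is at about (534.5, 109). I'll descend, grip, turn +90° and release.

Emit:
{"op": "apply_moves", "data": {
  "targets": [
    [60,[-1,-1,-60],[0,0,0]],
    [60,[-1,-1,-90],[0,0,0]],
    [60,[-1,-1,-131],[0,0,0]],
    [60,[-1,-1,-131],[0,0,0]],
    [60,[-1,-1,-131],[0,0,0]],
    [60,[-1,-1,-131],[0,0,0]],
    [8,[-1,-1,-131],[0,0,0]],
    [8,[-1,-1,-131],[0,0,0]],
    [8,[-1,-1,-131],[0,0,0]],
    [8,[-1,-1,-131],[0,0,0]],
    [8,[-1,-1,-131],[0,0,0]],
    [8,[-1,-1,-131],[0,0,0]],
    [8,[-1,-1,-131],[0,0,0]],
    [8,[-1,-1,-131],[0,0,0]],
    [8,[-1,-1,-131],[0,0,0]],
    [8,[-1,-1,-131],[0,0,0]]
  ],
  "squeeze": 40
}}

```text
time_s: 3.35
eef_pos: [534.8, 109.1, 91.0]
ee_rot: [0.0, 0.198, 0.98, 0.0]
force: [-2.4, 0.3, 6.1]
grip_width: 0.155
grip_force: 40.4
```

Emit:
{"op": "apply_moves", "data": {
  "targets": [
    [8,[0,0,0],[0,0,8]],
    [8,[0,0,0],[0,0,16]],
    [8,[0,0,0],[0,0,24]],
    [8,[0,0,0],[0,0,32]],
    [8,[0,0,0],[0,0,40]],
    [8,[0,0,0],[0,0,48]],
    [8,[0,0,0],[0,0,56]],
    [8,[0,0,0],[0,0,64]],
    [8,[0,0,0],[0,0,72]],
    [8,[0,0,0],[0,0,80]],
    [8,[0,0,0],[0,0,86]],
    [8,[0,0,0],[0,0,90]],
    [8,[0,0,0],[0,0,90]],
    [8,[0,0,0],[0,0,90]]
  ]
}}

```text
time_s: 4.75
eef_pos: [535.0, 108.4, 91.0]
ee_rot: [0.0, -0.553, 0.833, -0.001]
force: [-0.8, -2.2, 5.6]
grip_width: 0.152
grip_force: 40.4
```

Emit:
{"op": "apply_moves", "data": {
  "targets": [
    [60,[0,0,0],[0,0,0]],
    [60,[0,0,0],[0,0,0]],
    [60,[0,0,0],[0,0,0]],
    [60,[0,0,0],[0,0,0]],
    [60,[0,0,0],[0,0,0]],
    [60,[0,0,50],[0,0,0]],
    [60,[0,0,100],[0,0,0]],
    [60,[-19,163,110],[0,0,-60]],
    [60,[-19,163,110],[0,0,-60]],
    [60,[-19,163,110],[0,0,-60]],
    [60,[-19,163,110],[0,0,-60]],
    [60,[-19,163,110],[0,0,-60]],
    [60,[-19,163,110],[0,0,-60]],
    [60,[-19,163,110],[0,0,-60]],
    [60,[-19,163,110],[0,0,-60]]
  ]
}}

```text
time_s: 6.25
eef_pos: [515.4, 272.1, 200.2]
ee_rot: [-0.0, -0.06, 0.998, -0.0]
force: [-0.2, 0.2, -0.4]
grip_width: 0.703
grip_force: 0.0
```

```bash
python3 - <<'E'
from h import *
s=st(); im,d,i=snap("wrist"); W=cloud(d,i); cv2.imwrite("pics/w2.png",im)
rect(W,535,110,45,105,120,"grip");rect(W,516,273,40,118,132,"cap")
im,d,i=snap("top"); W=cloud(d,i); rect(W,535,110,35,98,120,"grip top");rect(W,516,273,40,118,132,"cap")
E
```

```text
t 6.25 tcp [515.4 272.1 200.2] yawY 96.9 F [-0.2  0.2 -0.4] w 60.0 gf 0.0 j6 -1.41
grip 1589 c [534.5 109.6] size [45.2 14.9] ang 66.5 z 111.4
cap 2594 c [516.  272.4] size [31.8 31. ] ang 4.4 z 124.9
grip top 143 c [534.9 109.9] size [46.4 14. ] ang 66.8 z 113.0
cap 92 c [512. 273.] size [23.5 32.1] ang 2.8 z 125.8
```

The selector is at stop (bar yaw 66.5°, where 66.7° is ideal). Next, the cap.

Emit:
{"op": "apply_moves", "data": {
  "targets": [
    [60,[0,0,-40],[0,0,-2]],
    [60,[0,0,-80],[0,0,-2]],
    [60,[0,0,-104],[0,0,-2]],
    [60,[0,0,-104],[0,0,-2]],
    [60,[0,0,-104],[0,0,-2]],
    [25,[0,0,-104],[0,0,-2]],
    [25,[0,0,-104],[0,0,-2]],
    [25,[0,0,-104],[0,0,-2]],
    [25,[0,0,-104],[0,0,-2]],
    [25,[0,0,-104],[0,0,-2]],
    [25,[0,0,-104],[0,0,-2]],
    [25,[0,0,-80],[0,0,-2]],
    [25,[0,0,-50],[0,0,-2]],
    [25,[0,0,-10],[0,0,-2]],
    [25,[0,0,0],[0,0,-2]],
    [25,[0,0,0],[0,0,-2]]
  ],
  "squeeze": 30
}}

```text
time_s: 7.95
eef_pos: [516.0, 272.2, 202.0]
ee_rot: [0.002, -0.045, 0.999, 0.0]
force: [-0.6, -0.0, -2.2]
grip_width: 0.356
grip_force: 30.1
```

Emit:
{"op": "apply_moves", "data": {
  "targets": [
    [25,[168,-355,0],[0,0,-8]],
    [25,[168,-355,0],[0,0,-8]],
    [25,[168,-355,0],[0,0,-8]],
    [25,[168,-355,0],[0,0,-8]],
    [25,[168,-355,0],[0,0,-8]],
    [25,[168,-355,0],[0,0,-8]],
    [25,[168,-355,0],[0,0,-8]],
    [25,[168,-355,0],[0,0,-8]],
    [25,[168,-355,0],[0,0,-8]],
    [25,[168,-355,0],[0,0,-8]],
    [25,[168,-355,0],[0,0,-8]],
    [25,[168,-355,-50],[0,0,-8]],
    [25,[168,-355,-100],[0,0,-8]],
    [25,[168,-355,-140],[0,0,-8]],
    [25,[168,-355,-165],[0,0,-8]],
    [25,[168,-355,-175],[0,0,-8]],
    [25,[168,-355,-175],[0,0,-8]],
    [25,[168,-355,-175],[0,0,-8]],
    [25,[168,-355,-175],[0,0,-8]]
  ]
}}

```text
time_s: 9.85
eef_pos: [683.6, -82.3, 25.9]
ee_rot: [0.0, 0.024, 1.0, -0.0]
force: [-0.7, -0.3, -0.0]
grip_width: 0.356
grip_force: 31.2
```

Release, go up, then move over to the rotor at (450,-132) to look.

Emit:
{"op": "apply_moves", "data": {
  "targets": [
    [60,[0,0,-1],[0,0,0]],
    [60,[0,0,-1],[0,0,0]],
    [60,[0,0,-1],[0,0,0]],
    [60,[0,0,-1],[0,0,0]],
    [60,[0,0,50],[0,0,0]],
    [60,[0,0,100],[0,0,0]],
    [60,[-60,-20,140],[0,0,0]],
    [60,[-120,-30,160],[0,0,0]],
    [60,[-233,-50,160],[0,0,0]],
    [60,[-233,-50,160],[0,0,0]],
    [60,[-233,-50,160],[0,0,0]],
    [60,[-233,-50,160],[0,0,0]],
    [60,[-233,-50,160],[0,0,0]],
    [60,[-233,-50,160],[0,0,0]]
  ]
}}

```text
time_s: 11.25
eef_pos: [451.5, -133.2, 185.5]
ee_rot: [0.001, 0.025, 1.0, -0.0]
force: [0.4, 0.1, 0.1]
grip_width: 0.703
grip_force: 0.0
```

```bash
cat >> h.py <<'E'
def wells(W,x,y,zr,R=100):
    from scipy.optimize import least_squares
    m=(np.hypot(W[...,0]-x,W[...,1]-y)<R)&(abs(W[...,2]-zr)<3); p=W[m][:,:2]
    f=lambda q,k=None:(lambda a:np.min([np.hypot(p[:,0]-q[0]-62*np.cos(a+j*np.pi/2),p[:,1]-q[1]-62*np.sin(a+j*np.pi/2)) for j in range(4)],0)-24)(q[2])
    best=min((least_squares(f,[x,y,a],loss="soft_l1") for a in np.radians([-30,-10,10,30])),key=lambda r:r.cost)
    print("wells fit",best.x[:2].round(1),"yaw %.1f"%np.degrees(best.x[2]),"rms %.2f"%np.sqrt(np.mean(best.fun**2)),len(p)); return best.x
E
python3 - <<'E'
from h import *
s=st(); im,d,i=snap("wrist"); W=cloud(d,i); cv2.imwrite("pics/w3.png",im)
rect(W,450,-132,30,36,50,"hub"); wells(W,450,-132,13.5)
im,d,i=snap("top"); W=cloud(d,i); cv2.imwrite("pics/t3.png",im)
rect(W,450,-132,30,36,50,"hub");rect(W,683,-82,40,40,70,"cap");rect(W,535,110,35,98,120,"grip")
for c in [(577,-374),(457,-267),(452,-390)]: rect(W,*c,40,36,52,"jar")
E
```

```text
t 11.25 tcp [ 451.5 -133.2  185.5] yawY 87.2 F [0.4 0.1 0.1] w 60.0 gf 0.0 j6 -2.06
hub 1206 c [ 450.2 -133.8] size [32.1 33. ] ang 89.6 z 40.9
wells fit [ 449.8 -133.7] yaw -0.4 rms 4.92 2661
hub few 0
cap 185 c [682.1 -80.8] size [28.1 31.7] ang 89.7 z 53.9
grip 142 c [535.  109.8] size [45.7 14. ] ang 67.3 z 112.7
jar 241 c [ 576.8 -373.7] size [40.9 38.1] ang 89.1 z 43.9
jar 94 c [ 467.6 -270.2] size [38.9 18.5] ang 68.7 z 44.3
jar 249 c [ 451.6 -390.7] size [40.  37.9] ang 45.0 z 43.8
```

The cap is in the tray. I'll grip the rotor hub and lift it a little.

Emit:
{"op": "apply_moves", "data": {
  "targets": [
    [60,[-1,0,-50],[0,0,2.4]],
    [60,[-1,0,-100],[0,0,2.4]],
    [60,[-1,0,-145],[0,0,2.4]],
    [60,[-1,0,-165],[0,0,2.4]],
    [60,[-1,0,-165],[0,0,2.4]],
    [60,[-1,0,-165],[0,0,2.4]],
    [25,[-1,0,-165],[0,0,2.4]],
    [25,[-1,0,-165],[0,0,2.4]],
    [25,[-1,0,-165],[0,0,2.4]],
    [25,[-1,0,-165],[0,0,2.4]],
    [25,[-1,0,-165],[0,0,2.4]],
    [25,[-1,0,-165],[0,0,2.4]],
    [25,[-1,0,-165],[0,0,2.4]],
    [25,[-1,0,-165],[0,0,2.4]],
    [25,[-1,0,-120],[0,0,2.4]],
    [25,[-1,0,-80],[0,0,2.4]],
    [25,[-1,0,-30],[0,0,2.4]],
    [25,[-1,0,-15],[0,0,2.4]],
    [25,[-1,0,-15],[0,0,2.4]]
  ],
  "squeeze": 60
}}

```text
time_s: 13.25
eef_pos: [450.4, -133.4, 173.0]
ee_rot: [0.003, 0.004, 1.0, -0.002]
force: [-0.0, -0.3, -2.8]
grip_width: 0.363
grip_force: 60.9
```

```bash
python3 - <<'E'
from h import *
s=st(); im,d,i=snap("wrist"); W=cloud(d,i); cv2.imwrite("pics/w4.png",im); np.savez("w4.npz",im=im,W=W)
x,y,z=s["eef_pos"]; wells(W,x,y,z-19+13.5); wells(W,x,y,z-22+13.5); rect(W,x,y,30,z+10,z+30,"hub")
im,d,i=snap("scene"); cv2.imwrite("pics/s4.png",cv2.resize(im,(800,600)))
E
```

```text
t 13.25 tcp [ 450.4 -133.4  173. ] yawY 89.5 F [-0.  -0.3 -2.8] w 31.0 gf 60.9 j6 -2.10
wells fit [ 450.2 -133.7] yaw -90.5 rms 14.50 2217
wells fit [ 449.9 -133.8] yaw -0.5 rms 6.85 9768
hub 8198 c [ 450.1 -133.7] size [58.1 33.8] ang 88.5 z 192.0
```

View pics/w4.png

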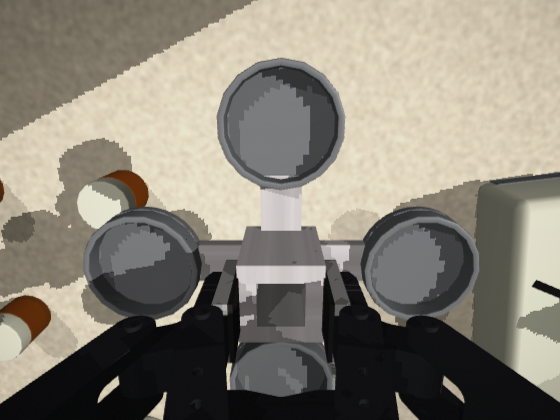

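The rotor is held level, its hub bore at px (285,305) and closing line square to the hub. I'll carry it toward the shaft and measure the bare shaft from there.

Emit:
{"op": "apply_moves", "data": {
  "targets": [
    [25,[20,40,8],[0,0,1]],
    [25,[75,283,8],[0,0,7]],
    [25,[75,283,8],[0,0,7]],
    [25,[75,283,8],[0,0,7]],
    [25,[75,283,8],[0,0,7]],
    [25,[75,283,8],[0,0,7]],
    [25,[75,283,8],[0,0,7]],
    [25,[75,283,8],[0,0,7]],
    [25,[75,283,8],[0,0,7]],
    [25,[75,283,8],[0,0,7]],
    [25,[75,283,8],[0,0,7]]
  ]
}}

```text
time_s: 14.45
eef_pos: [524.5, 149.1, 178.2]
ee_rot: [-0.0, -0.056, 0.998, -0.0]
force: [-0.5, -0.8, -1.7]
grip_width: 0.358
grip_force: 60.9
```

```bash
python3 - <<'E'
from h import *
s=st(); im,d,i=snap("wrist"); W=cloud(d,i); cv2.imwrite("pics/w5.png",im); np.savez("w5.npz",im=im,W=W)
for a,b in((105,112),(85,112),(73,80)):
    p=rect(W,516,273,30,a,b,"shaft")
    if p is not None: print(p.mean(0),p.min(0),p.max(0))
p=rect(W,525,199,230,67,73,"deck")
x,y,z=s["eef_pos"]; rect(W,x,y,25,z+17,z+30,"hub")
im,d,i=snap("top"); W=cloud(d,i); rect(W,516,273,30,103,114,"shaft top"); rect(W,516,273,30,73,80,"collar top")
E
```

```text
t 14.45 tcp [524.5 149.1 178.2] yawY 96.5 F [-0.5 -0.8 -1.7] w 30.6 gf 60.9 j6 -1.62
shaft 460 c [515.7 271.8] size [14.2 14.2] ang 48.4 z 107.4
[515.4328  271.06277] [507.23047 262.7246 ] [525.59564 280.84775]
shaft 1089 c [516.1 272.3] size [20.9 20.3] ang 22.6 z 104.0
[513.4505  269.84833] [505.33505 261.6772 ] [527.0772 282.3682]
shaft 1027 c [506.1 270.6] size [20.1 38.7] ang 12.9 z 74.9
[505.54327 269.89545] [495.96478 252.30232] [517.7852 291.5369]
deck 55462 c [524.3 197.7] size [185.6 314.7] ang 6.6 z 68.9
hub 5946 c [524.5 148.9] size [33.8 48.1] ang 5.9 z 197.4
shaft top few 0
collar top few 0
```

View pics/w5.png

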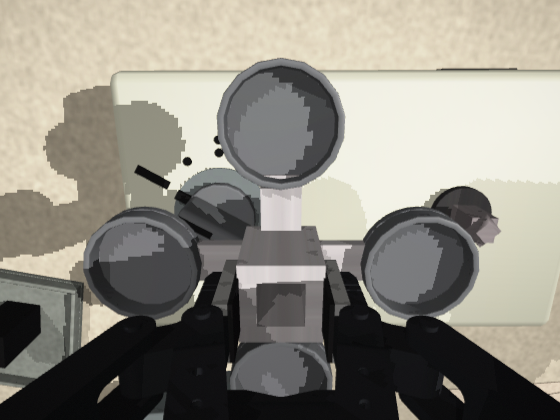

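Shaft axis is about (515.7, 272.3), and hub offset from the TCP is under 0.3 mm. I'll move above the shaft and check.

Emit:
{"op": "apply_moves", "data": {
  "targets": [
    [25,[-9,123,0],[0,0,0.2]],
    [25,[-9,123,0],[0,0,0.2]],
    [25,[-9,123,0],[0,0,0.2]],
    [25,[-9,123,-38],[0,0,0.2]],
    [25,[-9,123,-38],[0,0,0.2]],
    [25,[-9,123,-38],[0,0,0.2]],
    [25,[-9,123,-38],[0,0,0.2]],
    [25,[-9,123,-38],[0,0,0.2]]
  ]
}}

```text
time_s: 15.35
eef_pos: [516.2, 272.7, 141.8]
ee_rot: [0.001, -0.058, 0.998, 0.0]
force: [1.0, -0.0, -1.4]
grip_width: 0.358
grip_force: 60.9
```

```bash
python3 - <<'E'
from h import *
s=st(); im,d,i=snap("wrist"); W=cloud(d,i); cv2.imwrite("pics/w6.png",cv2.resize(im[230:400,180:380],None,fx=3,fy=3))
x,y,z=s["eef_pos"]; rect(W,x,y,25,z+17,z+30,"hub"); rect(W,516,272,9,100,112,"shaft in bore")
E
```

```text
t 15.35 tcp [516.2 272.7 141.8] yawY 96.7 F [ 1.  -0.  -1.4] w 30.6 gf 60.9 j6 -1.40
hub 5941 c [516.2 272.8] size [33.5 48. ] ang 6.6 z 161.0
shaft in bore few 0
```

View pics/w6.png

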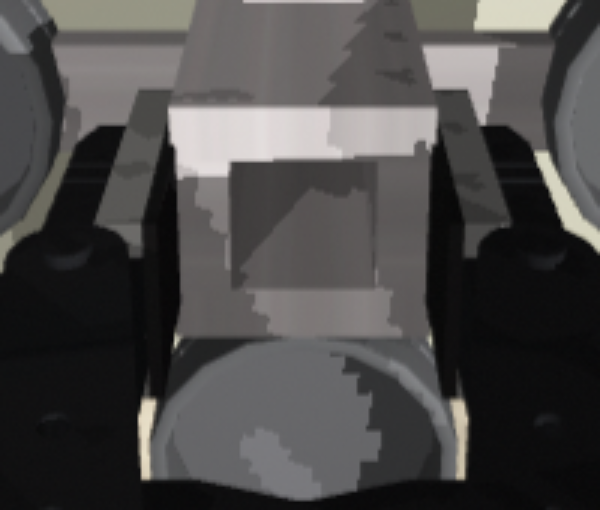

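The bore is square to the view but the shaft isn't visible through it. I'll lower gently and watch the force.

Emit:
{"op": "apply_moves", "data": {
  "targets": [
    [25,[0,0,-3],[0,0,0]],
    [25,[0,0,-6],[0,0,0]],
    [25,[0,0,-9],[0,0,0]],
    [25,[0,0,-12],[0,0,0]],
    [25,[0,0,-14],[0,0,0]],
    [25,[0,0,-16],[0,0,0]],
    [25,[0,0,-16],[0,0,0]]
  ]
}}

```text
time_s: 16.1
eef_pos: [515.5, 273.0, 124.0]
ee_rot: [-0.0, -0.059, 0.998, -0.0]
force: [0.4, 0.7, -2.7]
grip_width: 0.364
grip_force: 61.0
```

Emit:
{"op": "apply_moves", "data": {
  "targets": [
    [25,[0,0,-3],[0,0,0]],
    [25,[0,0,-6],[0,0,0]],
    [25,[0,0,-9],[0,0,0]],
    [25,[0,0,-12],[0,0,0]],
    [25,[0,0,-12],[0,0,0]]
  ]
}}

```text
time_s: 16.6
eef_pos: [515.5, 273.0, 111.9]
ee_rot: [-0.0, -0.059, 0.998, -0.0]
force: [-0.2, 0.2, -3.1]
grip_width: 0.358
grip_force: 61.1
```

It slid on without force. Lower the rest and release.

Emit:
{"op": "apply_moves", "data": {
  "targets": [
    [25,[0,0,-4],[0,0,0]],
    [25,[0,0,-8],[0,0,0]],
    [25,[0,0,-11],[0,0,0]],
    [25,[0,0,-13],[0,0,0]],
    [25,[0,0,-15],[0,0,0]],
    [25,[0,0,-16],[0,0,0]],
    [25,[0,0,-16],[0,0,0]]
  ]
}}

```text
time_s: 17.3
eef_pos: [515.5, 273.0, 97.7]
ee_rot: [0.0, -0.059, 0.998, -0.0]
force: [-4.9, -2.5, 10.0]
grip_width: 0.362
grip_force: 62.6
```

Bottomed on the collar with a 10 N push. Release and go over to the jars.

Emit:
{"op": "apply_moves", "data": {
  "targets": [
    [50,[0,0,0],[0,0,0]],
    [50,[0,0,0],[0,0,0]],
    [50,[0,0,0],[0,0,0]],
    [50,[0,0,0],[0,0,0]],
    [50,[0,0,30],[0,0,0]],
    [60,[0,0,70],[0,0,0]],
    [60,[-10,-40,100],[0,0,-8]],
    [60,[-58,-540,100],[0,0,-60]],
    [60,[-58,-540,100],[0,0,-60]],
    [60,[-58,-540,100],[0,0,-60]],
    [60,[-58,-540,100],[0,0,-60]],
    [60,[-58,-540,100],[0,0,-60]],
    [60,[-58,-540,100],[0,0,-60]],
    [60,[-58,-540,100],[0,0,-60]],
    [60,[-58,-540,100],[0,0,-60]],
    [60,[-58,-540,100],[0,0,-60]],
    [60,[-58,-540,100],[0,0,-60]],
    [60,[-58,-540,100],[0,0,-60]],
    [60,[-58,-540,100],[0,0,-60]],
    [60,[-58,-540,100],[0,0,-60]]
  ]
}}

```text
time_s: 19.3
eef_pos: [457.6, -266.0, 196.3]
ee_rot: [-0.0, 0.448, 0.894, 0.0]
force: [0.7, 0.0, 0.0]
grip_width: 0.701
grip_force: 0.0
```

```bash
cat > look.py <<'E'
from h import *
from scipy.optimize import least_squares
s=st(); im,d,i=snap("wrist"); W=cloud(d,i); cv2.imwrite("pics/wl.png",im)
# white lids: tall pixels z~44, not coloured
hsv=cv2.cvtColor(im,cv2.COLOR_BGR2HSV)
def blobs(W,hsv,tag):
    m=((abs(W[...,2]-43.5)<4)).astype(np.uint8)
    n,l,stt,_=cv2.connectedComponentsWithStats(m)
    for k in range(1,n):
        if stt[k,4]>60:
            p=W[l==k][:,:2].astype(np.float32); c,r=cv2.minEnclosingCircle(p)
            if 15<r<25 and c[1]<-150: print(tag,"lid",np.round(c,1),"r %.1f"%r,"z %.1f"%np.median(W[l==k][:,2]),"sat",int(np.median(hsv[l==k][:,1])),stt[k,4])
blobs(W,hsv,"wrist")
im,d,i=snap("top"); W=cloud(d,i); cv2.imwrite("pics/tl.png",im); blobs(W,cv2.cvtColor(im,cv2.COLOR_BGR2HSV),"top")
wells(W,515.5,273,89.5); rect(W,515.5,273,22,110,125,"hub"); rect(W,535,110,35,98,120,"grip"); rect(W,683,-82,40,40,70,"cap")
E
python3 look.py
```

```text
t 19.30 tcp [ 457.6 -266.   196.3] yawY 36.8 F [0.7 0.  0. ] w 59.8 gf 0.0 j6 -1.39
wrist lid [ 456.7 -268.7] r 20.2 z 42.9 sat 29 1857
wrist lid [ 575.9 -376.6] r 20.5 z 42.8 sat 29 1261
wrist lid [ 542.3 -451.6] r 17.9 z 42.4 sat 240 287
top lid [ 576.9 -373.6] r 20.2 z 44.1 sat 17 201
top lid [ 547.6 -457.1] r 20.3 z 43.9 sat 141 221
wells fit [515.3 273.9] yaw 6.8 rms 4.32 404
hub 196 c [515.3 274. ] size [32.2 32.6] ang 7.8 z 118.1
grip 141 c [535. 110.] size [46.  13.9] ang 66.7 z 113.2
cap 185 c [682.2 -80.8] size [28.1 32.2] ang 89.6 z 53.9
```

The rotor is seated (hub top 118.1, as expected) and the selector is still at stop. Now jar 1.

Emit:
{"op": "apply_moves", "data": {
  "targets": [
    [62,[-1,-2,-50],[0,0,0]],
    [62,[-1,-2,-100],[0,0,0]],
    [62,[-1,-2,-150],[0,0,0]],
    [62,[-1,-2,-175],[0,0,0]],
    [62,[-1,-2,-181],[0,0,0]],
    [62,[-1,-2,-181],[0,0,0]],
    [62,[-1,-2,-181],[0,0,0]],
    [33,[-1,-2,-181],[0,0,0]],
    [33,[-1,-2,-181],[0,0,0]],
    [33,[-1,-2,-181],[0,0,0]],
    [33,[-1,-2,-181],[0,0,0]],
    [33,[-1,-2,-181],[0,0,0]],
    [33,[-1,-2,-181],[0,0,0]],
    [33,[-1,-2,-181],[0,0,0]],
    [33,[-1,-2,-150],[0,0,0]],
    [33,[-1,-2,-110],[0,0,0]],
    [33,[-1,-2,-60],[0,0,0]],
    [33,[-1,-2,-20],[0,0,0]],
    [33,[-1,-2,-20],[0,0,0]]
  ],
  "squeeze": 40
}}

```text
time_s: 21.3
eef_pos: [458.2, -270.5, 182.5]
ee_rot: [0.005, 0.448, 0.894, -0.002]
force: [0.3, -0.2, -1.6]
grip_width: 0.459
grip_force: 40.5
```

Jar held. Carry it to the +x well at (577, 280).

Emit:
{"op": "apply_moves", "data": {
  "targets": [
    [33,[60,275,10],[0,0,30]],
    [33,[60,275,10],[0,0,30]],
    [33,[60,275,10],[0,0,30]],
    [33,[60,275,10],[0,0,30]],
    [33,[60,275,10],[0,0,30]],
    [33,[121,549,10],[0,0,60]],
    [33,[121,549,10],[0,0,60]],
    [33,[121,549,10],[0,0,60]],
    [33,[121,549,10],[0,0,60]],
    [33,[121,549,10],[0,0,60]],
    [33,[121,549,10],[0,0,60]],
    [33,[121,549,10],[0,0,60]],
    [33,[121,549,10],[0,0,60]],
    [33,[121,549,10],[0,0,60]],
    [33,[121,549,10],[0,0,60]]
  ]
}}

```text
time_s: 22.8
eef_pos: [577.6, 278.3, 186.4]
ee_rot: [-0.0, -0.058, 0.998, -0.0]
force: [-0.3, 0.1, -1.0]
grip_width: 0.456
grip_force: 40.6
```

Emit:
{"op": "apply_moves", "data": {
  "targets": [
    [33,[0,0,-40],[0,0,0]],
    [33,[0,0,-60],[0,0,0]],
    [33,[0,0,-75],[0,0,0]],
    [33,[0,0,-82],[0,0,0]],
    [33,[0,0,-87],[0,0,0]],
    [33,[0,0,-90],[0,0,0]],
    [33,[0,0,-90],[0,0,0]],
    [33,[0,0,-90],[0,0,0]]
  ]
}}

```text
time_s: 23.6
eef_pos: [577.8, 280.0, 97.0]
ee_rot: [0.001, -0.059, 0.998, 0.0]
force: [-0.7, 0.3, -0.2]
grip_width: 0.457
grip_force: 40.6
```

Emit:
{"op": "apply_moves", "data": {
  "targets": [
    [60,[0,0,-1],[0,0,0]],
    [60,[0,0,-1],[0,0,0]],
    [60,[0,0,-1],[0,0,0]],
    [60,[0,0,40],[0,0,0]],
    [60,[0,0,90],[0,0,0]],
    [60,[-1,-655,100],[0,0,-60]],
    [60,[-1,-655,100],[0,0,-60]],
    [60,[-1,-655,100],[0,0,-60]],
    [60,[-1,-655,100],[0,0,-60]],
    [60,[-1,-655,100],[0,0,-60]],
    [60,[-1,-655,100],[0,0,-60]],
    [60,[-1,-655,100],[0,0,-60]],
    [60,[-1,-655,100],[0,0,-60]],
    [60,[-1,-655,100],[0,0,-60]],
    [60,[-1,-655,100],[0,0,-60]],
    [60,[-1,-655,100],[0,0,-60]],
    [60,[-1,-655,100],[0,0,-60]],
    [60,[-1,-655,100],[0,0,-60]],
    [60,[-1,-655,100],[0,0,-60]],
    [60,[-1,-655,100],[0,0,-60]]
  ]
}}

```text
time_s: 25.6
eef_pos: [576.0, -376.1, 195.6]
ee_rot: [-0.0, 0.449, 0.893, 0.0]
force: [-0.5, 0.1, 0.6]
grip_width: 0.708
grip_force: 0.0
```

```bash
cat >> look.py <<'E'
rect(W,577,280,26,118,135,"jar+x"); rect(W,454,266,26,118,135,"jar-x"); rect(W,523,211,26,118,135,"jar-y")
E
python3 look.py
```

```text
t 25.60 tcp [ 576.  -376.1  195.6] yawY 36.6 F [-0.5  0.1  0.6] w 60.4 gf 0.0 j6 -1.39
wrist lid [ 451.8 -393.2] r 20.3 z 43.0 sat 32 2251
wrist lid [ 576.4 -376.2] r 20.2 z 42.9 sat 28 1870
wrist lid [ 438.3 -486.2] r 20.5 z 43.0 sat 235 1897
wrist lid [ 547.  -458.8] r 20.3 z 42.9 sat 238 1605
wells fit [515.2 274.1] yaw 7.5 rms 5.00 387
hub 194 c [515.3 274.1] size [32.2 33.7] ang 7.2 z 118.0
grip 138 c [534.8 109.6] size [45.3 13.8] ang 66.8 z 113.0
cap 184 c [682.2 -80.7] size [28.  31.6] ang 89.4 z 54.1
jar+x 287 c [576.6 280.1] size [39.2 39. ] ang 88.0 z 124.2
jar-x few 0
jar-y few 0
```

Jar 1 is seated (lid at 124). Pick jar 2.

Emit:
{"op": "apply_moves", "data": {
  "targets": [
    [62,[0,-0.5,-50],[0,0,0]],
    [62,[0,-0.5,-100],[0,0,0]],
    [62,[0,-0.5,-150],[0,0,0]],
    [62,[0,-0.5,-175],[0,0,0]],
    [62,[0,-0.5,-181],[0,0,0]],
    [62,[0,-0.5,-181],[0,0,0]],
    [62,[0,-0.5,-181],[0,0,0]],
    [33,[0,-0.5,-181],[0,0,0]],
    [33,[0,-0.5,-181],[0,0,0]],
    [33,[0,-0.5,-181],[0,0,0]],
    [33,[0,-0.5,-181],[0,0,0]],
    [33,[0,-0.5,-181],[0,0,0]],
    [33,[0,-0.5,-181],[0,0,0]],
    [33,[0,-0.5,-181],[0,0,0]],
    [33,[0,-0.5,-150],[0,0,0]],
    [33,[0,-0.5,-110],[0,0,0]],
    [33,[0,-0.5,-60],[0,0,0]],
    [33,[0,-0.5,-10],[0,0,0]],
    [33,[0,-0.5,-10],[0,0,0]]
  ],
  "squeeze": 40
}}

```text
time_s: 27.6
eef_pos: [578.4, -377.1, 195.5]
ee_rot: [0.007, 0.448, 0.894, -0.002]
force: [0.1, -0.2, -0.5]
grip_width: 0.46
grip_force: 40.4
```

Emit:
{"op": "apply_moves", "data": {
  "targets": [
    [33,[-61,320,0],[0,0,30]],
    [33,[-61,320,0],[0,0,30]],
    [33,[-61,320,0],[0,0,30]],
    [33,[-61,320,0],[0,0,30]],
    [33,[-61,320,0],[0,0,30]],
    [33,[-61,320,0],[0,0,30]],
    [33,[-122.5,641.5,0],[0,0,60]],
    [33,[-122.5,641.5,0],[0,0,60]],
    [33,[-122.5,641.5,0],[0,0,60]],
    [33,[-122.5,641.5,0],[0,0,60]],
    [33,[-122.5,641.5,0],[0,0,60]],
    [33,[-122.5,641.5,0],[0,0,60]],
    [33,[-122.5,641.5,0],[0,0,60]],
    [33,[-122.5,641.5,0],[0,0,60]],
    [33,[-122.5,641.5,0],[0,0,60]],
    [33,[-122.5,641.5,0],[0,0,60]],
    [33,[-122.5,641.5,0],[0,0,60]]
  ]
}}

```text
time_s: 29.3
eef_pos: [454.5, 264.8, 186.4]
ee_rot: [0.0, -0.058, 0.998, -0.0]
force: [-0.2, 0.8, -0.3]
grip_width: 0.458
grip_force: 40.6
```

Emit:
{"op": "apply_moves", "data": {
  "targets": [
    [33,[0,0,-40],[0,0,0]],
    [33,[0,0,-60],[0,0,0]],
    [33,[0,0,-75],[0,0,0]],
    [33,[0,0,-82],[0,0,0]],
    [33,[0,0,-87],[0,0,0]],
    [33,[0,0,-90],[0,0,0]],
    [33,[0,0,-90],[0,0,0]],
    [33,[0,0,-90],[0,0,0]]
  ]
}}

```text
time_s: 30.1
eef_pos: [454.4, 265.9, 97.1]
ee_rot: [0.001, -0.059, 0.998, 0.0]
force: [-0.8, -0.4, 1.9]
grip_width: 0.459
grip_force: 40.9
```

Emit:
{"op": "apply_moves", "data": {
  "targets": [
    [60,[0,0,-1],[0,0,0]],
    [60,[0,0,-1],[0,0,0]],
    [60,[0,0,-1],[0,0,0]],
    [60,[0,0,40],[0,0,0]],
    [60,[0,0,90],[0,0,0]],
    [60,[-2,-657.5,100],[0,0,-60]],
    [60,[-2,-657.5,100],[0,0,-60]],
    [60,[-2,-657.5,100],[0,0,-60]],
    [60,[-2,-657.5,100],[0,0,-60]],
    [60,[-2,-657.5,100],[0,0,-60]],
    [60,[-2,-657.5,100],[0,0,-60]],
    [60,[-2,-657.5,100],[0,0,-60]],
    [60,[-2,-657.5,100],[0,0,-60]],
    [60,[-2,-657.5,100],[0,0,-60]],
    [60,[-2,-657.5,100],[0,0,-60]],
    [60,[-2,-657.5,100],[0,0,-60]],
    [60,[-2,-657.5,100],[0,0,-60]],
    [60,[-2,-657.5,100],[0,0,-60]],
    [60,[-2,-657.5,100],[0,0,-60]],
    [60,[-2,-657.5,100],[0,0,-60]]
  ]
}}

```text
time_s: 32.1
eef_pos: [451.6, -392.4, 195.6]
ee_rot: [-0.0, 0.449, 0.894, 0.0]
force: [0.1, 0.6, 0.1]
grip_width: 0.702
grip_force: 0.0
```

```bash
python3 look.py
```

```text
t 32.10 tcp [ 451.6 -392.4  195.6] yawY 36.6 F [0.1 0.6 0.1] w 60.0 gf 0.0 j6 -1.55
wrist lid [ 451.5 -393.4] r 20.1 z 42.9 sat 31 1865
wrist lid [ 438.1 -485.9] r 20.0 z 42.9 sat 237 1141
wrist lid [ 547.  -458.8] r 20.5 z 42.8 sat 237 1424
top lid [ 548.9 -456.8] r 20.7 z 44.2 sat 158 221
top lid [ 452.7 -391.5] r 20.7 z 44.1 sat 17 232
wells fit [515.4 274.3] yaw 6.8 rms 5.71 362
hub 201 c [515.4 273.6] size [32.  33.5] ang 6.0 z 117.8
grip 139 c [534.9 109.8] size [45.6 13.9] ang 66.8 z 112.6
cap 187 c [682.5 -80.8] size [28.1 32.2] ang 89.5 z 54.2
jar+x 286 c [576.8 280. ] size [38.9 38.8] ang 15.7 z 124.2
jar-x 294 c [454.3 266.5] size [38.5 38.7] ang 67.0 z 124.5
jar-y few 0
```

Emit:
{"op": "apply_moves", "data": {
  "targets": [
    [62,[0,-1,-50],[0,0,0]],
    [62,[0,-1,-100],[0,0,0]],
    [62,[0,-1,-150],[0,0,0]],
    [62,[0,-1,-175],[0,0,0]],
    [62,[0,-1,-181],[0,0,0]],
    [62,[0,-1,-181],[0,0,0]],
    [62,[0,-1,-181],[0,0,0]],
    [33,[0,-1,-181],[0,0,0]],
    [33,[0,-1,-181],[0,0,0]],
    [33,[0,-1,-181],[0,0,0]],
    [33,[0,-1,-181],[0,0,0]],
    [33,[0,-1,-181],[0,0,0]],
    [33,[0,-1,-181],[0,0,0]],
    [33,[0,-1,-181],[0,0,0]],
    [33,[0,-1,-150],[0,0,0]],
    [33,[0,-1,-110],[0,0,0]],
    [33,[0,-1,-60],[0,0,0]],
    [33,[0,-1,-10],[0,0,0]],
    [33,[0,-1,-10],[0,0,0]]
  ],
  "squeeze": 40
}}

```text
time_s: 34.1
eef_pos: [453.7, -394.5, 194.4]
ee_rot: [0.006, 0.448, 0.894, -0.003]
force: [0.5, 0.3, -0.8]
grip_width: 0.458
grip_force: 40.6
```

Emit:
{"op": "apply_moves", "data": {
  "targets": [
    [33,[35,302,0],[0,0,-15]],
    [33,[35,302,0],[0,0,-15]],
    [33,[35,302,0],[0,0,-15]],
    [33,[35,302,0],[0,0,-15]],
    [33,[35,302,0],[0,0,-15]],
    [33,[35,302,0],[0,0,-15]],
    [33,[70.5,604,0],[0,0,-30]],
    [33,[70.5,604,0],[0,0,-30]],
    [33,[70.5,604,0],[0,0,-30]],
    [33,[70.5,604,0],[0,0,-30]],
    [33,[70.5,604,0],[0,0,-30]],
    [33,[70.5,604,0],[0,0,-30]],
    [33,[70.5,604,0],[0,0,-30]],
    [33,[70.5,604,0],[0,0,-30]],
    [33,[70.5,604,0],[0,0,-30]],
    [33,[70.5,604,0],[0,0,-30]],
    [33,[70.5,604,0],[0,0,-30]]
  ]
}}

```text
time_s: 35.8
eef_pos: [522.7, 210.2, 186.5]
ee_rot: [0.0, 0.665, 0.747, -0.0]
force: [-0.3, 0.7, -0.7]
grip_width: 0.46
grip_force: 40.6
```

Emit:
{"op": "apply_moves", "data": {
  "targets": [
    [33,[0,0,-40],[0,0,0]],
    [33,[0,0,-60],[0,0,0]],
    [33,[0,0,-75],[0,0,0]],
    [33,[0,0,-82],[0,0,0]],
    [33,[0,0,-87],[0,0,0]],
    [33,[0,0,-90],[0,0,0]],
    [33,[0,0,-90],[0,0,0]],
    [33,[0,0,-90],[0,0,0]]
  ]
}}

```text
time_s: 36.6
eef_pos: [522.8, 211.5, 97.0]
ee_rot: [0.0, 0.664, 0.747, 0.0]
force: [-0.8, -0.4, 1.3]
grip_width: 0.459
grip_force: 40.7
```

Emit:
{"op": "apply_moves", "data": {
  "targets": [
    [60,[0,0,-1],[0,0,0]],
    [60,[0,0,-1],[0,0,0]],
    [60,[0,0,-1],[0,0,0]],
    [60,[0,0,40],[0,0,0]],
    [60,[0,0,90],[0,0,0]],
    [60,[12,-102.5,104],[0,0,-30]],
    [60,[12,-102.5,104],[0,0,-30]],
    [60,[12,-102.5,104],[0,0,-30]],
    [60,[12,-102.5,104],[0,0,-30]],
    [60,[12,-102.5,104],[0,0,-30]],
    [60,[12,-102.5,104],[0,0,-30]],
    [60,[12,-102.5,104],[0,0,-30]]
  ]
}}

```text
time_s: 37.8
eef_pos: [534.4, 109.3, 200.2]
ee_rot: [-0.0, 0.835, 0.551, -0.0]
force: [0.1, -0.2, -0.1]
grip_width: 0.701
grip_force: 0.0
```

```bash
python3 look.py; python3 - <<'E'
from h import *
im,d,i=snap("wrist"); W=cloud(d,i); cv2.imwrite("pics/w9.png",im)
rect(W,535,110,35,105,120,"grip"); rect(W,523,211,26,118,135,"jar-y w"); rect(W,577,280,26,118,135,"jar+x w"); rect(W,515,273,22,112,121,"hub w")
im,d,i=snap("scene"); W=cloud(d,i); cv2.imwrite("pics/s9.png",im); rect(W,523,211,26,118,135,"jar-y s")
E
```

```text
t 37.80 tcp [534.4 109.3 200.2] yawY -23.1 F [ 0.1 -0.2 -0.1] w 59.8 gf 0.0 j6 0.39
top lid [ 547.9 -456.2] r 20.1 z 43.9 sat 162 224
top lid [ 438.2 -484.5] r 20.8 z 43.8 sat 146 234
wells fit [515.5 273.7] yaw 6.7 rms 4.98 88
hub few 1
grip 52 c [529.2  96.1] size [15.7 13.4] ang 66.8 z 112.4
cap 187 c [682.3 -80.8] size [28.1 31.9] ang 89.5 z 53.8
jar+x few 0
jar-x 49 c [463.3 253.2] size [12.7 16.8] ang 88.7 z 124.6
jar-y few 0
grip 1435 c [534.6 108.9] size [45.3 14. ] ang 66.3 z 111.7
jar-y w 4493 c [522.3 211.2] size [39.5 39.5] ang 33.1 z 122.9
jar+x w few 0
hub w 22 c [503.2 255.2] size [1.2 4.3] ang 82.2 z 115.4
jar-y s 327 c [522.9 210.5] size [39.8 39.2] ang 70.8 z 124.3
```

View pics/s9.png

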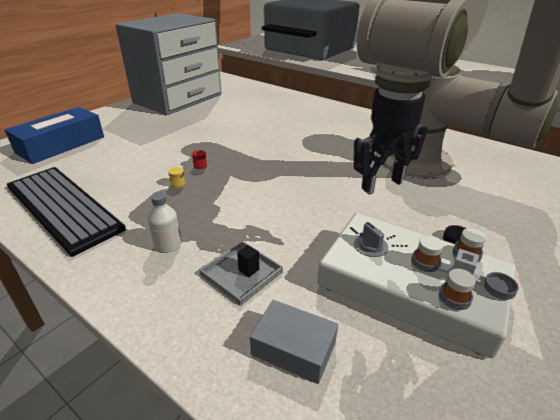

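The view shows the rotor at (465,265) with three jars upright at (428,253), (469,245) and (458,287), the cap in the tray at (248,260), and no amber jar left on the bench. Now I'll grip the selector and turn it −90° to three dots.

Emit:
{"op": "apply_moves", "data": {
  "targets": [
    [60,[0,0,-50],[0,0,0]],
    [60,[0,0,-90],[0,0,0]],
    [60,[0,0,-110],[0,0,0]],
    [60,[0,0,-110],[0,0,0]],
    [60,[0,0,-110],[0,0,0]],
    [8,[0,0,-110],[0,0,0]],
    [8,[0,0,-110],[0,0,0]],
    [8,[0,0,-110],[0,0,0]],
    [8,[0,0,-110],[0,0,0]],
    [8,[0,0,-110],[0,0,0]],
    [8,[0,0,-110],[0,0,0]],
    [8,[0,0,-110],[0,0,0]],
    [8,[0,0,-110],[0,0,0]],
    [8,[0,0,-110],[0,0,0]],
    [8,[0,0,-110],[0,0,0]]
  ],
  "squeeze": 40
}}

```text
time_s: 39.5
eef_pos: [535.2, 108.9, 91.3]
ee_rot: [0.001, 0.835, 0.55, 0.001]
force: [-0.3, -1.4, 5.6]
grip_width: 0.149
grip_force: 41.1
```

Emit:
{"op": "apply_moves", "data": {
  "targets": [
    [8,[0,0,0],[0,0,-8]],
    [8,[0,0,0],[0,0,-16]],
    [8,[0,0,0],[0,0,-24]],
    [8,[0,0,0],[0,0,-32]],
    [8,[0,0,0],[0,0,-40]],
    [8,[0,0,0],[0,0,-48]],
    [8,[0,0,0],[0,0,-56]],
    [8,[0,0,0],[0,0,-64]],
    [8,[0,0,0],[0,0,-72]],
    [8,[0,0,0],[0,0,-80]],
    [8,[0,0,0],[0,0,-86]],
    [8,[0,0,0],[0,0,-90]],
    [8,[0,0,0],[0,0,-90]],
    [8,[0,0,0],[0,0,-90]]
  ]
}}

```text
time_s: 40.9
eef_pos: [535.3, 108.9, 91.3]
ee_rot: [-0.0, 0.979, -0.202, 0.001]
force: [1.7, -0.2, 6.6]
grip_width: 0.156
grip_force: 41.2
```

Emit:
{"op": "apply_moves", "data": {
  "targets": [
    [50,[0,0,0],[0,0,0]],
    [50,[0,0,0],[0,0,0]],
    [50,[0,0,0],[0,0,0]],
    [50,[0,0,0],[0,0,0]],
    [50,[0,0,0],[0,0,0]],
    [50,[0,0,50],[0,0,0]],
    [50,[0,0,100],[0,0,0]],
    [50,[-80,-200,130],[0,0,0]],
    [50,[-80,-200,130],[0,0,0]],
    [50,[-80,-200,130],[0,0,0]],
    [50,[-80,-200,130],[0,0,0]],
    [50,[-80,-200,130],[0,0,0]],
    [50,[-80,-200,130],[0,0,0]],
    [50,[-80,-200,130],[0,0,0]],
    [50,[-80,-200,130],[0,0,0]]
  ]
}}

```text
time_s: 42.4
eef_pos: [454.7, -90.0, 220.1]
ee_rot: [-0.0, 0.98, -0.201, -0.0]
force: [0.6, -0.6, -0.5]
grip_width: 0.589
grip_force: 0.0
```

```bash
python3 look.py; python3 - <<'E'
from h import *
im,d,i=snap("top"); W=cloud(d,i); cv2.imwrite("pics/t9.png",cv2.resize(im[120:290,80:330],None,fx=3,fy=3)); rect(W,523,211,26,118,135,"jar-y")
E
```

```text
t 42.40 tcp [454.7 -90.  220.1] yawY -113.2 F [ 0.6 -0.6 -0.5] w 50.3 gf 0.0 j6 1.53
top lid [ 547.7 -456.8] r 20.0 z 43.7 sat 140 224
top lid [ 439.1 -483.8] r 20.3 z 44.0 sat 142 232
wells fit [515.3 274.6] yaw 7.0 rms 5.09 335
hub 199 c [515.5 273.8] size [32.1 34.8] ang 7.6 z 118.1
grip 156 c [534.9 109.9] size [14.6 45.7] ang 68.0 z 112.6
cap 184 c [682.6 -80.8] size [28.1 31.9] ang 89.5 z 53.8
jar+x 288 c [576.4 280.6] size [39.1 39.3] ang 21.6 z 124.2
jar-x 293 c [454.3 266.3] size [39.8 39. ] ang 70.2 z 124.3
jar-y 284 c [522.7 212.6] size [39.5 38.3] ang 27.8 z 124.2
jar-y 285 c [522.5 212.1] size [38.7 38.6] ang 63.7 z 124.6
```

View pics/t9.png

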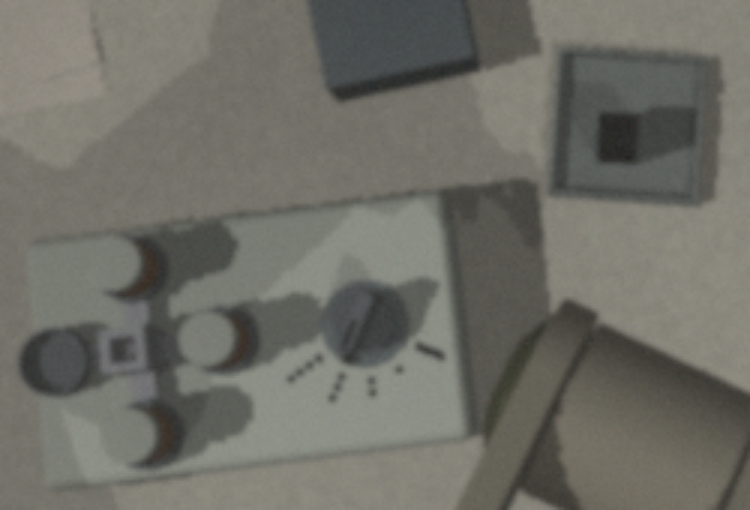

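The picture shows the pointer nose (348,355) at the three-dot row (338,385), all three jars in their wells, and the cap in the tray at (617,137). The arm is clear of everything, so I'm handing in.

```bash
python3 -c "
from rig import ctrl
print(ctrl.finish_job())"
```

```text
the job is handed in; nothing more can be done
None
```

The job is handed in; no verdict came back, but my last measurements show the cap in the tray, the rotor seated on its collar, all three jars upright in wells, the selector at three dots and the arm clear.

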